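# Load a battery controller into the sprung test dock

## Robot

A 7-joint arm with a two-finger parallel gripper is mounted at the origin on the work surface. World frame = base frame: x ahead of the robot, y to its left, z up, the work surface at z = 0. Lengths are in m, angles in rad, forces in N, time in s.
With the tool pointing down it reaches from about 0.4 to 0.85 m from the base axis. Payload 4.4 kg.
Tool frame: the origin (TCP) lies at the very end of the fingers, on their centre line; the grasp point (between the pads) lies 19 mm behind it; z points along the fingers, y is the line along which they close (so a half turn about z gives the same grasp; the last joint's range is limited). The gripper opens to 94 mm and grips with 3 to 60 N. Pads are 16 mm wide; open, the fingers measure 119 mm over their backs; the gripper's body (75 mm by 177 mm) begins 78 mm behind the grasp point.
Start: joints at [-1.403, 0.628, 0.038, 1.517, -0.027, 0.996, -0.02], TCP at [0.151, 0.632, 0.205] pointing down, gripper open.
Joint ranges: [-3.06, 3.06], [-0.37, 2.12], [-1.25, 1.32], [0.18, 2.47], [-1.1, 4.24], [0.23, 1.98], [-2.94, 2.94]. Speed limits (rad/s): [2.57, 2.57, 3.14, 3.14, 3.14, 3.14, 3.14].

## Interface

Orientations are given as a unit quaternion [x, y, z, w].
In Python, from rig import manip gives the robot as it stands.
- The arm moves only by the shell command python3 -m jog 'ROWS'. ROWS is JSON, a list that holds one entry, the list of rows, each a list of 5 numbers: the opening, from -1 (shut) to 1 (fully open), then the shift along the tool's x, y, z normalised to -1 to 1, where 1 is 20 cm, then the turn about the tool's z normalised to -1 to 1, where 1 is 180 degrees. A call has 1 to 20 rows; each row is the pose to reach, as a shift and turn from the pose commanded when the call began, along the tool's axes at that moment, turning the shorter way round; what a row does not reach only later rows make up. A row lasts 1/8 s, in which the tool goes at most 62.5 mm and 10.7 degrees, less where a joint would pass 70% of its speed; a pose out of reach is approached as far as the arm can. A call with a number of a shift or a turn outside -1 to 1 is refused whole. A call with a gripper value outside its range is refused whole. The fingers move at their own pace and stop on an object; the grip force is fixed at half the most. Time passes only in rows, so rows that repeat a pose let the fingers close. It gives the time, the measured TCP pose, the force, the opening and the grip force at its end, in the units of the state.
- manip.observe(): the state, without advancing time (a new reading comes with each control period).
- manip.read_camera(name): name is "scene" or "top" or "wrist"; returns a dict with "pixels" (400x640x3 uint8, red, green, blue), "camera_matrix" (3x3 intrinsics, pixels), "world_from_camera" (4x4, takes a point from camera to world coordinates); the wrist camera has in their place "hand_eye" (4x4, takes a point from camera to tool coordinates, whose origin is the TCP and whose axes are the flange's). Camera axes: x right, y down, z forward; pixel columns grow to the right and rows downward; lengths in m; the calibration is good to about 2 mm. A picture is of the moment at which its call begins: read the wrist's pose just before it. There is no depth.
- manip.sign_off(): hands the job in; it is judged then, once.
The state is a dict: "time": time; "qpos": joint angles; "qvel": joint speeds; "effort": joint torques, N m; "eef_pos": TCP position; "tcp_rot": TCP orientation; "wrist_force": force on the tool from outside, world axes, zero at the start; "ft_torque": the same for the moment, N m; "width": finger opening in m; "finger_force": force on a finger pad.
Only numpy, scipy, OpenCV 4.12 (cv2) and the standard library are available. Lean on these libraries where they do the work, as an engineer would, in place of code of your own. Each camera call takes 0.05 s, during which the arm holds its last target. There are 200 camera calls.

## Task

Load the black battery controller with the orange connector into the test dock: swing the red-handled clamp lever fully up out of the way, lay the controller flat in the dock with its connector towards the socket, slide it against the springs hard up to the yellow stops and keep it pressed there steadily for a good two seconds while the side plunger creeps into the slot in its ear. Then let go, so that the plunger holds it, and swing the clamp lever down onto its lid; leave everything else on the bench alone.

Things in the scene. Friction and masses are not known exactly. Their poses are not given: they have to be found in the camera images.
- dock: Test dock fixed to the bench: grey plate, x -170 to 55 mm, |y| to 62 mm, top (the floor the controller slides on) at z 10 mm. Origin at bench level, midway between the two stops, in the plane of their faces; x = the push-in direction, y to its left, z up. With the controller home its origin is at dock x -40, y 0, z 10 mm, its axes parallel to the dock's.
- stop: Two fixed yellow stop plates on the socket block, faces in the plane x = 0 of the dock, |y| 18 to 36 mm, z 10 to 40 mm; the shoulders beside the controller's connector meet them. Springs and friction together resist the slide with about 10 N; a push of 15 to 20 N bears firmly on the stops. Origin and axes as the dock's.
- socket (a point): Top middle of the socket block's front, dock (0, 0, 44) mm. Grey cheeks, dock x 0 to 50 mm, |y| 18 to 36 mm, 44 mm high (hinge lugs 62 mm), with an open mouth 36 mm wide. In it a black spring contact carriage, face at x 5 mm; the home connector presses it back to x 20 mm, 2 N rising to 7.5 N, and it pushes the controller out again unless held.
- dock_entry (a point): Point on the dock's floor, dock (-80, 0, 10) mm: with its origin here, 40 mm short of home, a controller can be set down from above, clear of all rails and just short of the side plunger.
- rear_rails (a point): Midway between the rear guide rails, dock (-107, 0, 17) mm. All rails: tops at z 17 mm, 8 mm thick, inner faces at |y| 43 mm (2 mm clear of the ears). Rear pair at dock x -116 to -98 mm with flared mouths to -127 mm; front ones at x -64 to -48 mm on +y, -64 to -14 mm on -y.
- side_plunger (a joint): Metres the sprung side plunger is pressed back: 0 fully out, 0.018 the most. Spring 1.4 N rising to 3.5 N, heavily damped: half a second to come out. The controller's sloping ears push it back to about 0.013 as it slides in; at the stops the pin creeps into the ear slot and reads 0 to 0.006. It then locks the controller, with 1 to 4 mm of play.
- plunger_nose (a point): Tip of the side plunger, a round-nosed steel pin 8 mm thick along dock y, at dock x -36, z 14.5 mm, on the dock's +y side; y 28 mm when fully out. Its dark housing stands at dock x -46 to -26, y 48 to 80 mm, z to 32 mm; its green tail knob reaches to y 102 mm, 18 mm more when pressed back.
- clamp_lever (a joint): Clamp lever angle, rad: 0 = level on a loaded controller's lid, -0.2 = lowest, in an empty dock; grows as it swings up and over, away from the controller; 1.57 upright, 1.9 fully open. Friction (0.12 N m) keeps it where it is left. Starts down, -0.2 to 0.4. The hinge axis is parallel to dock y through dock x 30, z 52 mm.
- lever_grip (a point): Centre of the lever's red grip, 95 mm from the hinge axis: at lever angle a at dock x = 30 - 95 cos a, y = 0, z = 52 + 95 sin a mm. Grip 50 mm long along the lever, 14 mm wide (dock y), 12 mm thick. The rest is a steel bar 16 x 8 mm with a rubber pad under it 42 mm from the hinge.
- controller: The controller to load: black housing, orange connector, 0.19 to 0.31 kg. Origin under the body, x towards the connector, z up. Housing x -70 to 40 mm, 56 mm wide (48 mm in front of x 11 mm), 30 mm tall; connector x 40 to 60 mm, 28 mm wide, z 4 to 22 mm. Lies in either of two places on the right of the bench, yaw -1.3 to 1.3.
- flanks (a point): Good place to grip the controller across its 56 mm width: controller (-32, 0, 29) mm, 1 mm below the lid. Flanks are free of ears from x -58 to -9 mm. Centre of mass near x -22 mm.
- ear_slot (a point): In the slot of the controller's left front ear, controller (4, 36, 4.5) mm. Ears are 9 mm tall, reach |y| 41 mm: rear pair x -70 to -58 mm; front pair x -9 to 13 mm, with a slot 11 mm wide open to the side at x 4 mm and a front edge sloping in to the nose (x 40, |y| 24 mm). Left and right are alike.
- spare: Bystander: a controller of the same shape, but white with a blue connector, lying in the other of the two places. Origin and axes as the controller's.
- cell: Bystander: aluminium battery cell lying on its side, 148 x 92 x 27 mm. Origin under its centre.
- screwdriver: Bystander: screwdriver with an orange handle, 190 mm long, lying beyond the controllers. Origin under its middle, along x.
- wrench: Bystander: steel spanner, 170 mm long, lying beyond the dock. Origin under its middle, along x.
- tape: Bystander: orange ring-shaped roll, 80 mm across, 24 mm tall, near the robot. Origin under its centre.
- cleaner: Bystander: small can, 44 mm across, 125 mm tall, standing to the left of the dock's socket block, its axis 100 to 115 mm from the dock's centre line at dock x = 30 to 70 mm. Origin under its centre.
- link_tray: Bystander: small blue tray of copper links, 75 x 60 x 28 mm, to the left of the dock's open end. Origin under its centre.
Things that resemble listed ones, but are neither listed nor needed, are in the scene too. There is more than one size of the controller; the job needs the smaller.

How it is judged:
By the outcome, as a careful person would: the job done as asked, in the order asked, and still so for the second after the job is handed in, with the robot touching nothing.
It also fails if it takes over 72 s, if anything falls off the work surface, if the arm or the gripper's body presses on something with over 40 N, if the wrist force passes 120 N, or if a joint passes its speed limit or range.

## Working session

There is one attempt and no reset: what is moved stays moved. The work goes in short steps, Python scripts to look and compute and a shell command to move; the robot and the scene stay as the last step left them, time stands still between calls to the robot, and variables do not carry over. Pictures are saved under pics/ and viewed, at most 11 in all, crops included, and the job is handed in when it is done.

```bash
mkdir -p pics; ls
python3 - <<'E'
from rig import manip
import cv2,json
import numpy as np
s=manip.observe();print(s)
for n in("top","scene"):
    c=manip.read_camera(n);cv2.imwrite(f"pics/{n}0.png",c["pixels"][:,:,::-1]);print(n,np.round(c["camera_matrix"],1).tolist(),np.round(c["world_from_camera"],3).tolist())
E
```

```text
pics
{'time': 0.0, 'qpos': array([-1.40282596,  0.62926856,  0.03844373,  1.51830665, -0.02697636,
        0.9962789 , -0.01998596]), 'qvel': array([-1.92719625e-04,  6.77942767e-06, -8.92653391e-05,  8.57433640e-05,
       -3.37834008e-04,  1.94667027e-04, -9.95184183e-04]), 'effort': array([ 2.21753644e-04, -5.49730611e+01,  1.14346538e+00, -1.86637706e+01,
       -5.22762991e-02,  2.38293805e-02,  1.58967364e-04]), 'eef_pos': array([0.15040503, 0.63172094, 0.20462403]), 'tcp_rot': array([ 1.16605832e-01,  9.93177889e-01, -8.67814405e-04, -8.25696417e-05]), 'wrist_force': array([ 0.67596468, -0.59234061, -0.02894584]), 'ft_torque': array([0.01363587, 0.02840301, 0.00785713]), 'finger_force': 0.0, 'width': 0.09428699986287206}
top [[406.6, 0.0, 321.6], [0.0, 406.6, 192.8], [0.0, 0.0, 1.0]] [[-0.016, -0.986, 0.163, 0.298], [-1.0, 0.018, 0.008, -0.018], [-0.011, -0.163, -0.987, 1.088], [0.0, 0.0, 0.0, 1.0]]
scene [[513.0, 0.0, 326.0], [0.0, 513.0, 206.3], [0.0, 0.0, 1.0]] [[0.693, 0.368, -0.62, 1.28], [0.721, -0.35, 0.599, -0.798], [0.004, -0.862, -0.508, 0.772], [0.0, 0.0, 0.0, 1.0]]
```

View pics/top0.png

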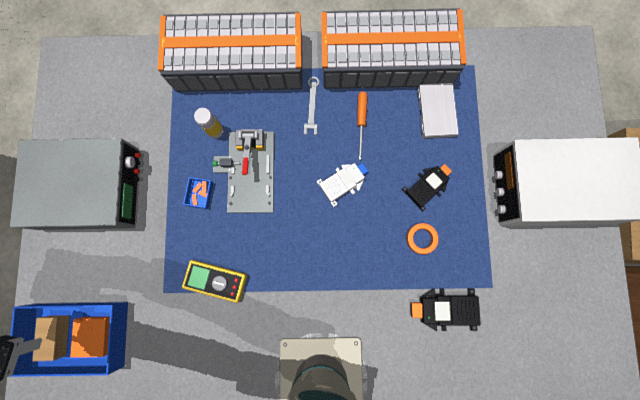

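View pics/scene0.png

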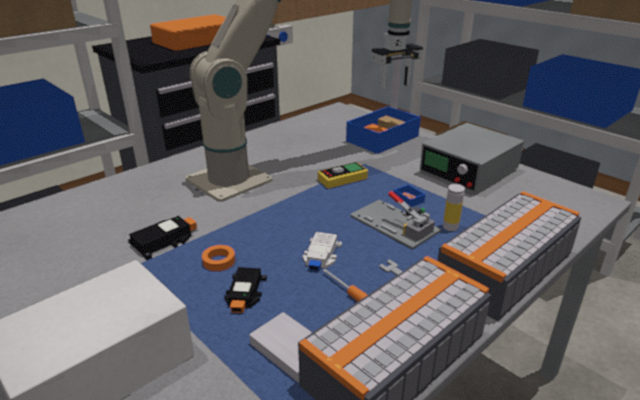

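The top view shows the dock at about (250,172) with its socket up (world +x) and the red grip at (245,166). The black controller is at (430,187) with its orange connector at (445,170), the spare is at (343,181), and the larger lookalike lies near (445,310).

```bash
cat > h.py <<'E'
import numpy as np,cv2
from rig import manip
from scipy.spatial.transform import Rotation as R
def cam(n):
    s=manip.observe();c=manip.read_camera(n);K=c["camera_matrix"]
    if n=="wrist":
        T=np.eye(4);T[:3,:3]=R.from_quat(s["tcp_rot"]).as_matrix();T[:3,3]=s["eef_pos"];W=T@c["hand_eye"]
    else: W=c["world_from_camera"]
    return c["pixels"],K,np.array(W)
def ray(px,K,W,z):
    p=np.atleast_2d(px).astype(float)
    d=np.c_[p,np.ones(len(p))]@np.linalg.inv(K).T@W[:3,:3].T
    o=W[:3,3];return o+d*((z-o[2])/d[:,2])[:,None]
def proj(P,K,W):
    P=np.atleast_2d(P);q=(P-W[:3,3])@W[:3,:3]@K.T;return q[:,:2]/q[:,2:]
def blobs(m,mn=15):
    n,l,st,ce=cv2.connectedComponentsWithStats(m.astype(np.uint8));return [(st[i],ce[i],l==i) for i in range(1,n) if st[i][4]>=mn]
E
python3 - <<'E'
from h import *
p,K,W=cam("top")
h=cv2.cvtColor(p,cv2.COLOR_RGB2HSV)
H,S,V=h[...,0].astype(int),h[...,1].astype(int),h[...,2].astype(int)
grey=(S<60)&(V>60); grey[:125]=0
reg=np.zeros_like(grey);reg[125:216,222:280]=1
for st,c,m in blobs(grey&reg,300):
    r=cv2.minAreaRect(np.argwhere(m)[:,::-1].astype(np.float32));b=cv2.boxPoints(r);print("plate",r,ray(b,K,W,.01).round(4).tolist())
for nm,m,z in(("red",((H<6)|(H>174))&(S>150)&(V>90),.05),("orange",(H>5)&(H<16)&(S>150)&(V>120),.013),("yellow",(H>18)&(H<32)&(S>130)&(V>90),.04),("dark",(V<60),.03),("green",(H>45)&(H<85)&(S>90),.02)):
    for st,c,mm in blobs(m,8):
        if 165<c[0]<480 and 100<c[1]<260: print(nm,st,c.round(1),ray(c,K,W,z).round(4)[0])
a=cv2.resize(p[120:220,200:290],None,fx=5,fy=5,interpolation=cv2.INTER_CUBIC)[:,:440]
b=cv2.resize(p[150:220,395:465],None,fx=5,fy=5,interpolation=cv2.INTER_CUBIC)
o=np.zeros((500,790,3),np.uint8);o[:,:440]=a;o[:350,440:790]=b
cv2.imwrite("pics/crop.png",o[:,:,::-1])
E
```

```text
plate ((247.5, 170.5), (83.0, 51.0), 90.0) [[0.6602, 0.2629, 0.01], [0.6574, 0.1217, 0.01], [0.4269, 0.1209, 0.01], [0.4292, 0.2574, 0.01]]
red [242 158   6  17  81] [244.8 165.9] [0.5448 0.1901 0.05  ]
orange [358  92   9  34 278] [361.8 108.2] [ 0.7117 -0.1249  0.013 ]
orange [440 164  11  12  67] [445.4 169.5] [ 0.5337 -0.3444  0.013 ]
orange [407 223  31  31 399] [423.3 237.7] [ 0.3518 -0.2744  0.013 ]
yellow [204 119  17  17 139] [213.8 129. ] [0.6505 0.2771 0.04  ]
yellow [236 146   7   4  25] [239.3 147.4] [0.5982 0.2076 0.04  ]
yellow [256 146   8   4  27] [259.6 147.4] [0.5969 0.1534 0.04  ]
dark [263 133   1  13  13] [263. 139.] [0.6232 0.146  0.03  ]
dark [251 138   5  11  39] [252.8 142.7] [0.6135 0.1734 0.03  ]
dark [222 164  11   3  13] [227.6 165.7] [0.5511 0.2402 0.03  ]
dark [402 167  47  44 756] [425.8 187.7] [ 0.4818 -0.2844  0.03  ]
green [212 161   5   5  22] [214.3 163. ] [0.5617 0.2789 0.02  ]
```

View pics/crop.png

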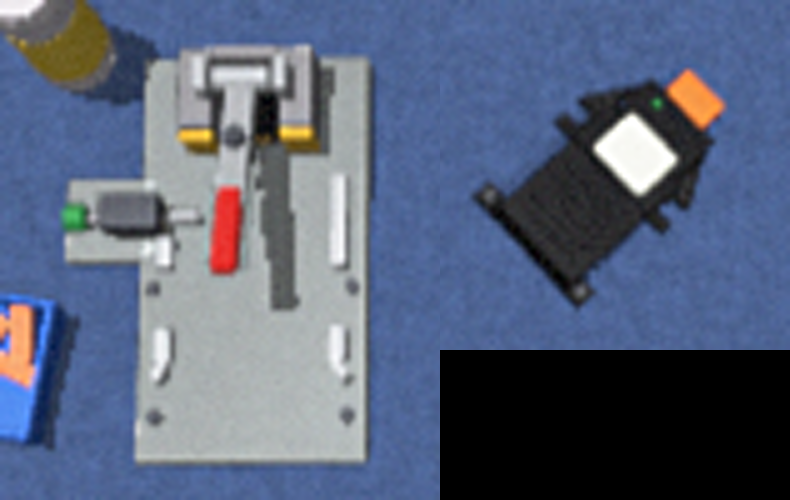

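The crop shows the plate corners at top-image pixels (229.4,131.6), (274.2,131.6), (273.2,212.4) and (227,212.4). The controller's rear ears are at (404.4,189) and (423,209), and its connector centre is at (446,170).

```bash
cat >> h.py <<'E'
def rows(P,yaw):
    """shift/turn numbers from the present measured pose to TCP P with tool y along (-sin yaw, cos yaw)"""
    s=manip.observe();M=R.from_quat(s["tcp_rot"]).as_matrix()
    d=M.T@(np.array(P)-s["eef_pos"])/.2
    cur=np.arctan2(-M[0,1],M[1,1]);t=-((yaw-cur+np.pi/2)%np.pi-np.pi/2)/np.pi
    return d.round(4),round(t,4)
E
python3 - <<'E'
from h import *
p,K,W=cam("top")
q=ray([(229.4,131.6),(274.2,131.6),(273.2,212.4),(227,212.4)],K,W,.01);print(q.round(4))
print(np.arctan2(*(q[0]+q[1]-q[2]-q[3])[[1,0]]))
c=ray([(413.6,199)],K,W,.009)[0];o=ray([(446,170)],K,W,.015)[0];print(c,o,np.arctan2(*(o-c)[[1,0]]))
print(manip.read_camera("wrist")["hand_eye"].round(4))
print(rows((.52,.18,.3),0.0))
E
```

```text
[[0.6523 0.2422 0.01  ]
 [0.6499 0.1184 0.01  ]
 [0.4258 0.1204 0.01  ]
 [0.4279 0.244  0.01  ]]
-0.0082831867499103
[ 0.45544011 -0.25544468  0.009     ] [ 0.53183154 -0.34521974  0.015     ] -0.8657681412887464
[[ 6.000e-04 -9.646e-01 -2.638e-01  7.710e-02]
 [ 1.000e+00  3.000e-04  1.100e-03  7.000e-04]
 [-1.000e-03 -2.638e-01  9.646e-01 -1.793e-01]
 [ 0.000e+00  0.000e+00  0.000e+00  1.000e+00]]
(array([-2.3209, -1.7712, -0.4733]), np.float64(-0.0744))
```

```bash
python3 -m jog '[[[1,-0.3,-0.2,-0.2,-0.0744],[1,-0.6,-0.45,-0.4,-0.0744],[1,-0.9,-0.7,-0.47,-0.0744],[1,-1,-0.85,-0.47,-0.0744],[1,-1,-0.85,-0.47,-0.0744]]]' | tail -c 300; python3 -c "
from h import *;print(rows((.52,.18,.3),0.0))"
```

```text
time: 0.88
eef_pos: [0.3081, 0.4175, 0.3004]
tcp_rot: [0.002, 1.0, -0.0, 0.001]
wrist_force: [-0.3, 0.3, -0.4]
width: 0.094
finger_force: 0.0
(array([-1.0648, -1.1827,  0.0037]), np.float64(-0.0014))
```

```bash
python3 -m jog '[[[1,-0.3,-0.3,0,0],[1,-0.6,-0.6,0,0],[1,-0.9,-0.9,0,0],[1,-1,-1,0,0],[1,-1,-1,0,0]]]' | tail -c 300
python3 - <<'E'
from h import *
p,K,W=cam("wrist");cv2.imwrite("pics/w1.png",p[:,:,::-1])
E
```

```text
time: 1.5
eef_pos: [0.508, 0.2169, 0.2995]
tcp_rot: [0.002, 1.0, -0.001, 0.0]
wrist_force: [-0.1, -0.5, -0.0]
width: 0.0939
finger_force: 0.0
```

View pics/w1.png

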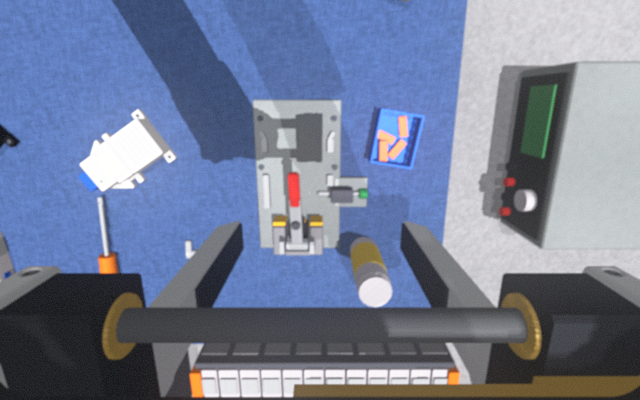

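The wrist view shows the dock upside down: plate corners near (254,101), (341,101) and (341,248), stops at (279,222) and (316,222), and the red grip at (294,189).

Run:
```python
from h import *
from scipy.optimize import brentq
for n in("wrist","top"):
    p,K,W=cam(n)
    h=cv2.cvtColor(p,cv2.COLOR_RGB2HSV).astype(int);H,S,V=h[...,0],h[...,1],h[...,2]
    reg=np.zeros(H.shape,bool)
    if n=="wrist":reg[90:252,245:350]=1
    else: reg[125:216,222:280]=1
    ye=[]
    for st,c,m in blobs((H>16)&(H<32)&(S>110)&(V>90)&reg,10):
        pts=np.argwhere(m)[:,::-1];print("yel",st,c.round(1),ray(c,K,W,.04).round(4)[0]);ye.append(c)
    if n=="wrist":
        bl=((H>100)&(H<125)&(S>90));
        ed=[]
        for v in (110,120,130,140,200,225,235):
            r=np.where(~bl[v,245:350])[0]+245; ed.append((r.min(),v)); 
        L=ray(np.array(ed)-[.5,0],K,W,.01);f=np.polyfit(L[:,0],L[:,1],1);print("plate -y edge: slope,y at .597",f[0],np.polyval(f,.597),np.std(L[:,1]-np.polyval(f,L[:,0])))
        ed=[]
        for v in (105,115,125,135,145,155,165,210,225,235):
            r=np.where(~bl[v,245:365])[0]+245; ed.append((r.max()+.5,v))
        L=ray(np.array(ed),K,W,.01);f=np.polyfit(L[:,0],L[:,1],1);print("plate +y edge",f[0],np.polyval(f,.597),L[:,1].round(4))
        ed=[]
        for u in(262,270,280,300,310,330):
            ed.append((u,90+np.where(~bl[90:252,u])[0].min()-.5))
        L=ray(ed,K,W,.01);print("rear",L[:,:2].round(4))
    for st,c,m in blobs(((H<6)|(H>174))&(S>150)&(V>90)&reg,20):
        print("red",st,c)
        o=np.array([.597,.181])
        g=lambda a:(lambda z:ray(c,K,W,z)[0][0]-(o[0]+.03-.095*np.cos(a)))(.052+.095*np.sin(a)+.004)
        aa=np.linspace(-.3,.6,10);print([round(g(a),4) for a in aa])
        try:
            a=brentq(g,-.3,.6);print("a",a,ray(c,K,W,.056+.095*np.sin(a)))
        except Exception as e:print(e)
```

```text
yel [276 214  14  10 121] [282.9 218.7] [0.5963 0.1579 0.04  ]
yel [313 214  13  10 112] [319.3 218.7] [0.5967 0.2101 0.04  ]
plate -y edge: slope,y at .597 -0.003719536185466348 0.12095616300694546 0.00037976523989518744
plate +y edge 0.08426934752986122 0.25650816860704323 [0.2466 0.2468 0.2469 0.2471 0.2472 0.2474 0.2461 0.2468 0.247  0.2798]
rear [[0.4258 0.1322]
 [0.4259 0.1433]
 [0.426  0.1572]
 [0.4262 0.1849]
 [0.4263 0.1987]
 [0.4266 0.2264]]
red [292 170  11  33 298] [297.27852349 186.2147651 ]
[np.float64(0.0151), np.float64(0.0151), np.float64(0.014), np.float64(0.012), np.float64(0.009), np.float64(0.0052), np.float64(0.0004), np.float64(-0.0052), np.float64(-0.0116), np.float64(-0.0187)]
a 0.3077068065120995 [[0.53646209 0.18354045 0.08477303]]
yel [256 145   8   5  35] [259.2 147. ] [0.5982 0.1545 0.04  ]
yel [237 146   6   4  21] [239.4 147.3] [0.5984 0.2074 0.04  ]
red [242 158   6  16  79] [244.75949367 165.72151899]
[np.float64(0.0144), np.float64(0.0145), np.float64(0.0137), np.float64(0.0119), np.float64(0.0092), np.float64(0.0055), np.float64(0.001), np.float64(-0.0044), np.float64(-0.0105), np.float64(-0.0174)]
a 0.31981695954454004 [[0.53681717 0.18305825 0.08586732]]
```

```bash
python3 -c "
from h import *;print(rows((.5365,.1835,.062),-0.005))"
```

```text
(array([-0.1506, -0.1758,  1.1861]), np.float64(0.0003))
```

```bash
python3 -m jog '[[[0.2,-0.15,-0.176,0.2,0],[0.2,-0.15,-0.176,0.5,0],[0.2,-0.15,-0.176,0.8,0],[0.2,-0.15,-0.176,0.95,0],[0.2,-0.15,-0.176,1,0],[0.2,-0.15,-0.176,1,0]]]' | tail -c 300;python3 -c "
from h import *;print(rows((.5365,.1835,.062),-0.005))"
```

```text
time: 2.4
eef_pos: [0.5354, 0.1866, 0.0997]
tcp_rot: [-0.001, 1.0, 0.0, -0.0]
wrist_force: [0.4, 0.1, -0.6]
width: 0.0564
finger_force: 0.0
(array([-0.0056, -0.0156,  0.1887]), np.float64(0.002))
```

```bash
python3 -m jog '[[[0.2,-0.006,-0.016,0.1,0.002],[0.2,-0.006,-0.016,0.19,0.002],[0.2,-0.006,-0.016,0.19,0.002],[-0.3,-0.006,-0.016,0.19,0.002],[-1,-0.006,-0.016,0.19,0.002],[-1,-0.006,-0.016,0.19,0.002],[-1,-0.006,-0.016,0.19,0.002],[-1,-0.006,-0.016,0.19,0.002]]]' | tail -c 300
```

```text
time: 3.4
eef_pos: [0.537, 0.1825, 0.0616]
tcp_rot: [0.003, 1.0, 0.0, 0.0]
wrist_force: [0.3, 1.1, 1.6]
width: 0.0137
finger_force: 30.0
```

```bash
python3 -m jog '[[[-1,-0.0355,-0.083,0,0],[-1,-0.0355,-0.083,0,0],[-1,-0.089,-0.161,0,0],[-1,-0.089,-0.161,0,0]]]' >/dev/null; echo
```

```text
(no output)
```

I put the z shift in the y column, so that move pulled the lever sideways. I'm checking the state before anything else.

Run:
```python
from h import *
s=manip.observe();print({k:np.round(v,4) for k,v in s.items()})
p,K,W=cam("top");p2=cam("wrist")[0]
o=np.zeros((400,790,3),np.uint8);o[:,:330]=cv2.resize(p[120:220,200:282],(330,400));o[:288,330:]=cv2.resize(p2,(460,288));cv2.imwrite("pics/err.png",o[:,:,::-1])
```

```text
{'time': np.float64(3.9), 'qpos': array([-0.3619,  0.7151,  0.0207,  1.8573, -0.0954,  0.5818,  1.3183]), 'qvel': array([-0.0118, -0.0019,  0.0142,  0.0055,  0.0357, -0.0066, -0.0095]), 'effort': array([ 34.6029, -48.174 ,  35.8867, -15.0453,  10.75  ,  -4.2728,
         0.0654]), 'eef_pos': array([0.5391, 0.1817, 0.0613]), 'tcp_rot': array([-0.0068,  0.9998,  0.0166, -0.0114]), 'wrist_force': array([-28.304 ,  51.7743,  11.2983]), 'ft_torque': array([11.6429,  6.1663, -0.0576]), 'finger_force': np.float64(29.7072), 'width': np.float64(0.0142)}
```

View pics/err.png

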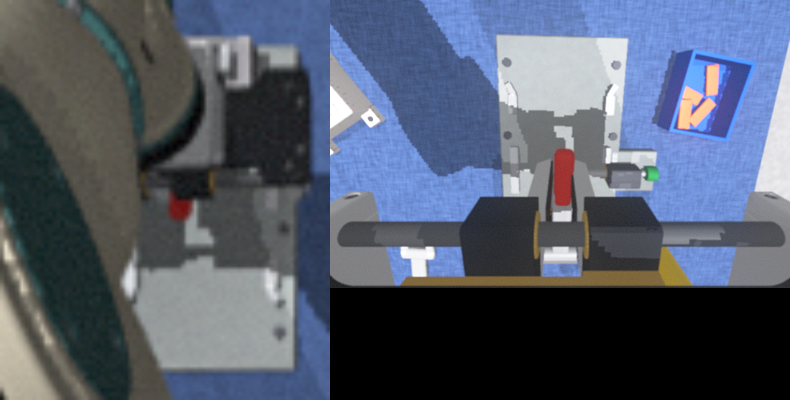

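The lever held: the wrist force is about 60 N and nothing has moved. I'll undo that shift exactly.

```bash
python3 -m jog '[[[-1,0.045,0.08,0,0],[-1,0.089,0.161,0,0],[-1,0.089,0.161,0,0],[-1,0.089,0.161,0,0]]]' | tail -c 300
```

```text
time: 4.5
eef_pos: [0.5389, 0.1824, 0.0616]
tcp_rot: [0.003, 1.0, 0.0, 0.002]
wrist_force: [5.1, 1.8, -3.8]
width: 0.0136
finger_force: 30.0
```

Now the arc, with z in the fourth column.

```bash
python3 -m jog '[[[-1,-0.0355,0,-0.083,0],[-1,-0.0355,0,-0.083,0],[-1,-0.089,0,-0.161,0],[-1,-0.089,0,-0.161,0],[-1,-0.157,0,-0.227,0],[-1,-0.157,0,-0.227,0],[-1,-0.237,0,-0.278,0],[-1,-0.237,0,-0.278,0]]]' | tail -c 300
```

```text
time: 5.5
eef_pos: [0.5811, 0.1822, 0.1162]
tcp_rot: [0.003, 1.0, -0.0, -0.003]
wrist_force: [-3.2, 1.8, 3.2]
width: 0.0138
finger_force: 30.0
```

```bash
python3 -m jog '[[[-1,-0.088,0,-0.035,0],[-1,-0.088,0,-0.035,0],[-1,-0.182,0,-0.05,0],[-1,-0.182,0,-0.05,0],[-1,-0.277,0,-0.047,0],[-1,-0.277,0,-0.047,0],[-1,-0.347,0,-0.033,0],[-1,-0.347,0,-0.033,0],[-1,-0.378,0,-0.023,0],[-1,-0.39,0,-0.018,0],[-1,-0.39,0,-0.018,0]]]' | tail -c 300
```

```text
time: 6.88
eef_pos: [0.6502, 0.1817, 0.122]
tcp_rot: [0.003, 1.0, -0.001, -0.011]
wrist_force: [-26.3, 0.7, 24.1]
width: 0.0152
finger_force: 30.0
```

```bash
python3 -m jog '[[[0,0,0,0,0],[0.2,0,0,0,0],[0.2,0,0,0,0],[0.2,0,0,-0.25,0],[0.2,0,0,-0.5,0],[0.2,0.2,0,-0.7,0],[0.2,0.4,0.2,-0.7,0],[1,0.7,0.5,-0.7,0],[1,0.9,0.8,-0.7,0],[1,0.9,1,-0.7,0],[1,0.9,1,-0.7,0],[1,0.9,1,-0.7,0]]]' | tail -c 300
python3 - <<'E'
from h import *
p,K,W=cam("top");q=cam("scene")[0]
o=np.zeros((500,790,3),np.uint8);o[:,:400]=cv2.resize(p[120:220,200:280],(400,500));o[:390,400:]=cv2.resize(q[165:265,345:445],(390,390));cv2.imwrite("pics/lev.png",o[:,:,::-1])
E
```

```text
time: 8.38
eef_pos: [0.4841, 0.3822, 0.2603]
tcp_rot: [0.003, 1.0, -0.001, 0.0]
wrist_force: [-0.1, -0.5, -0.3]
width: 0.094
finger_force: 0.0
```

View pics/lev.png

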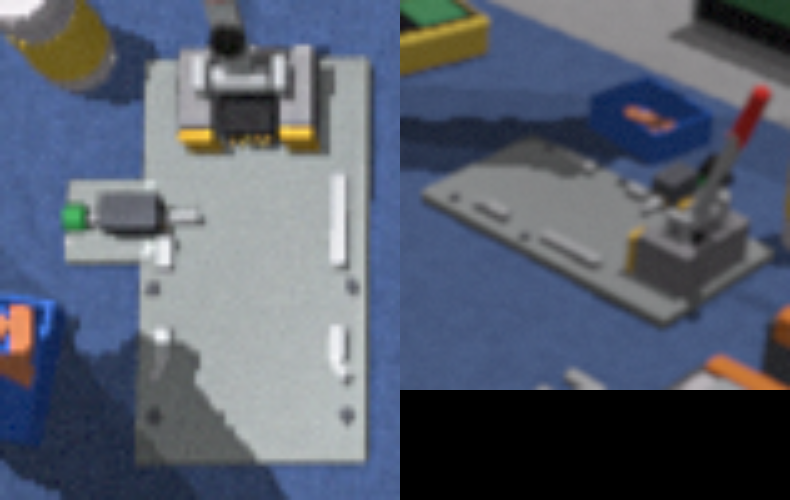

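The lever now stands up and tilts back past vertical, and the cleaner and tray are untouched. I'll measure its angle from the scene view, and re-measure the stops with the dock in the clear.

Run:
```python
from h import *
p,K,W=cam("scene")
h=cv2.cvtColor(p,cv2.COLOR_RGB2HSV).astype(int);H,S,V=h[...,0],h[...,1],h[...,2]
reg=np.zeros(H.shape,bool);reg[165:265,400:445]=1
m=((H<6)|(H>174))&(S>130)&(V>90)&reg
for st,c,mm in blobs(m,10):
    d=np.r_[c,1]@np.linalg.inv(K).T@W[:3,:3].T;o=W[:3,3];P=o+d*(.1825-o[1])/d[1];print(st,c,P,"a",np.arctan2(P[2]-.052,-(P[0]-.5965-.03)))
print(rows((.47,-.18,.26),0))
```

```text
[431 187   9  15  52] [434.55769231 193.67307692] [0.65843379 0.1825     0.14508021] a 1.901291505249028
(array([ 0.0478, -2.8021,  0.0065]), np.float64(-0.0031))
```

Lever angle is 1.90, fully open. Moving on to the controller.

```bash
python3 -m jog '[[[1,0,-0.3,0,0],[1,0,-0.6,0,0],[1,0,-0.9,0,0],[1,0,-1,0,0]]]' >/dev/null; python3 -m jog '[[[1,0,-0.3,0,0],[1,0,-0.6,0,0],[1,0,-0.9,0,0],[1,0,-1,0,0]]]' >/dev/null;  python3 -m jog '[[[1,0,-0.3,0,0.06],[1,0,-0.6,0,0.12],[1,0,-0.9,0,0.18],[1,0,-1,0,0.24],[1,0,-1,0,0.276],[1,0,-1,0,0.276],[1,0,-1,0,0.276]]]' | tail -c 300
python3 - <<'E'
from h import *
p,K,W=cam("wrist");cv2.imwrite("pics/w2.png",p[:,:,::-1])
print(proj([[.4554,-.2554,.009],[.532,-.345,.015]],K,W))
E
```

```text
time: 10.4
eef_pos: [0.48, -0.2171, 0.2606]
tcp_rot: [0.422, 0.907, 0.0, 0.0]
wrist_force: [0.5, 0.0, 0.3]
width: 0.0938
finger_force: 0.0
[[288.74711826 171.50798865]
 [291.0896954  253.07376591]]
```

View pics/w2.png

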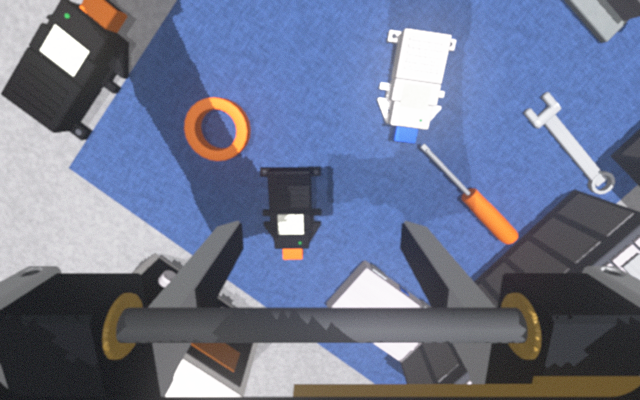

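The wrist view shows the controller at about (291,205), rear ears at (264,171) and (320,171), orange connector at (292,254). It is almost aligned with the tool.

Run:
```python
from h import *
p,K,W=cam("wrist")
h=cv2.cvtColor(p,cv2.COLOR_RGB2HSV).astype(int);H,S,V=h[...,0],h[...,1],h[...,2]
m=(H>3)&(H<18)&(S>150)&(V>120);m[:235]=0;m[270:]=0;m[:,:270]=0;m[:,310:]=0
st,c,mm=blobs(m,20)[0];o=ray(c,K,W,.02)[0];print("conn",c,o)
dark=(p.max(2)<62)&~((p[...,2].astype(int)-p[...,0])>22)
Ls=[];Rs=[]
for v in range(186,206,2):
    r=np.where(dark[v,255:335])[0]+255;Ls.append((r.min()-.5,v));Rs.append((r.max()+.5,v))
print(Ls,Rs)
L=ray(Ls,K,W,.029);Rr=ray(Rs,K,W,.002);
f=lambda A:np.polyfit(A[:,0],A[:,1],1)
mid=(L+Rr)/2
print("width",np.linalg.norm((Rr-L)[:,:2],axis=1).mean(),"mid",mid.mean(0))
for A in(L,Rr,mid):print("yaw",np.arctan(f(A)[0]))
st=[b for b in blobs(dark,400) if 250<b[1][0]<330 and 170<b[1][1]<240]
for b in st:print("dark",b[0],b[1]); print("rear z.009",ray((b[1][0],b[0][1]),K,W,.009))
a=mid.mean(0);print("yaw axis",np.arctan2(*(o-a)[[1,0]]))
```

```text
conn [292.21105528 252.96984925] [ 0.53192939 -0.3416047   0.02      ]
[(np.float64(269.5), 186), (np.float64(268.5), 188), (np.float64(268.5), 190), (np.float64(268.5), 192), (np.float64(273.5), 194), (np.float64(270.5), 196), (np.float64(269.5), 198), (np.float64(269.5), 200), (np.float64(270.5), 202), (np.float64(270.5), 204)] [(np.float64(286.5), 186), (np.float64(286.5), 188), (np.float64(287.5), 190), (np.float64(309.5), 192), (np.float64(288.5), 194), (np.float64(289.5), 196), (np.float64(289.5), 198), (np.float64(289.5), 200), (np.float64(310.5), 202), (np.float64(289.5), 204)]
width 0.028787444908566606 mid [ 0.46805702 -0.28557029  0.0155    ]
yaw -0.7744014657866787
yaw 0.23112369002949465
yaw -0.26400962887696106
dark [264 174  39  44 450] [278.62666667 196.41777778]
rear z.009 [[ 0.44707658 -0.26687393  0.009     ]]
yaw axis -0.720123908725238
```

Run:
```python
from h import *
p,K,W=cam("wrist")
q=p.astype(int)
for v in (190,200): print([tuple(q[v,u]) for u in list(range(264,274,1))+list(range(306,322,1))])
bl=(q[...,2]-q[...,0])
ch=bl[160:265,250:335];m=np.zeros(bl.shape,bool);m[160:265,250:335]=ch<20
b=max(blobs(m,100),key=lambda b:b[0][4]);print(b[0],b[1])
mm=b[2]
Ls=[];Rs=[]
for v in range(184,204):
    r=np.where(mm[v])[0];Ls.append((r.min()-.5,v));Rs.append((r.max()+.5,v))
print(np.array(Ls)[:,0],np.array(Rs)[:,0])
L=ray(Ls,K,W,.029);Rr=ray(Rs,K,W,.002);mid=(L+Rr)/2
print("width",np.linalg.norm((Rr-L)[:,:2],axis=1).mean(),"mid",mid.mean(0))
a=mid.mean(0);o=np.array([.53193,-.3416]);print("yaw axis",np.arctan2(*(o-a[:2])[[1,0]]))
rows_=[np.where(mm[:,u])[0].min()-.5 for u in range(272,312)];rr=np.median(rows_);print("rear row",rr,ray((291,rr),K,W,.03))
```

```text
[(np.int64(73), np.int64(89), np.int64(124)), (np.int64(77), np.int64(90), np.int64(130)), (np.int64(74), np.int64(86), np.int64(127)), (np.int64(66), np.int64(77), np.int64(111)), (np.int64(56), np.int64(64), np.int64(84)), (np.int64(54), np.int64(54), np.int64(64)), (np.int64(52), np.int64(54), np.int64(59)), (np.int64(52), np.int64(49), np.int64(63)), (np.int64(51), np.int64(51), np.int64(57)), (np.int64(54), np.int64(53), np.int64(63)), (np.int64(69), np.int64(71), np.int64(78)), (np.int64(66), np.int64(67), np.int64(72)), (np.int64(66), np.int64(66), np.int64(73)), (np.int64(50), np.int64(52), np.int64(61)), (np.int64(45), np.int64(49), np.int64(62)), (np.int64(51), np.int64(59), np.int64(81)), (np.int64(57), np.int64(72), np.int64(99)), (np.int64(59), np.int64(70), np.int64(100)), (np.int64(61), np.int64(74), np.int64(100)), (np.int64(57), np.int64(67), np.int64(94)), (np.int64(65), np.int64(76), np.int64(105)), (np.int64(63), np.int64(82), np.int64(118)), (np.int64(68), np.int64(81), np.int64(118)), (np.int64(68), np.int64(83), np.int64(121)), (np.int64(68), np.int64(83), np.i
[... 967 characters left out ...]
4(71), np.int64(106)), (np.int64(65), np.int64(80), np.int64(114)), (np.int64(68), np.int64(83), np.int64(116)), (np.int64(74), np.int64(87), np.int64(119)), (np.int64(73), np.int64(86), np.int64(120)), (np.int64(61), np.int64(78), np.int64(114))]
[ 260  168   61   93 3840] [290.4578125  209.40052083]
[268.5 268.5 268.5 267.5 268.5 268.5 268.5 268.5 268.5 268.5 268.5 268.5
 269.5 268.5 268.5 268.5 268.5 268.5 268.5 268.5] [310.5 310.5 310.5 310.5 310.5 310.5 310.5 310.5 310.5 310.5 309.5 310.5
 310.5 310.5 310.5 310.5 310.5 310.5 310.5 310.5]
width 0.05478683112883426 mid [ 0.47549521 -0.27652777  0.0155    ]
yaw axis -0.8563646753265072
rear row 167.5 [[ 0.45309995 -0.24462397  0.03      ]]
```

```bash
python3 -c "
from h import *;print(rows((.478,-.279,.07),-0.858))"
```

```text
(array([-0.2308, -0.2066,  0.9535]), np.float64(-0.0044))
```

```bash
python3 -m jog '[[[1,-0.231,-0.207,0.2,-0.0044],[1,-0.231,-0.207,0.5,-0.0044],[1,-0.231,-0.207,0.8,-0.0044],[1,-0.231,-0.207,0.95,-0.0044],[1,-0.231,-0.207,0.95,-0.0044],[1,-0.231,-0.207,0.95,-0.0044],[1,-0.231,-0.207,0.95,-0.0044]]]' | tail -c 300; python3 -c "
from h import *;print(rows((.478,-.279,.010),-0.858))"
```

```text
time: 11.42
eef_pos: [0.479, -0.2801, 0.0725]
tcp_rot: [0.416, 0.909, -0.0, 0.002]
wrist_force: [1.0, -0.5, 0.5]
width: 0.0937
finger_force: 0.0
(array([ 0.0084, -0.0007,  0.3125]), np.float64(-0.0004))
```

```bash
python3 -m jog '[[[1,0.008,0,0.15,0],[1,0.008,0,0.26,0],[1,0.008,0,0.31,0],[1,0.008,0,0.31,0],[-1,0.008,0,0.31,0],[-1,0.008,0,0.31,0],[-1,0.008,0,0.31,0],[-1,0.008,0,0.31,0],[-1,0.008,0,0.31,0],[-1,0.008,0,0.31,0],[-1,0.008,0,0.31,0],[-1,0.008,0,0.31,0]]]' | tail -c 300
```

```text
time: 12.92
eef_pos: [0.4767, -0.2783, 0.0088]
tcp_rot: [0.417, 0.909, -0.0, 0.0]
wrist_force: [-0.8, 0.4, 4.6]
width: 0.0559
finger_force: 30.0
```

```bash
python3 -m jog '[[[-1,0,0,-0.1,0],[-1,0,0,-0.3,0],[-1,0,0,-0.5,-0.05],[-1,0,0,-0.7,-0.1],[-1,0,0,-0.7,-0.15],[-1,0,0,-0.7,-0.2],[-1,0,0,-0.7,-0.25],[-1,0,0,-0.7,-0.2715],[-1,0,0,-0.7,-0.2715],[-1,0,0,-0.7,-0.2715]]]' | tail -c 300; python3 -c "
from h import *;print(rows((.4845,.1827,.15),-0.005))"
```

```text
time: 14.18
eef_pos: [0.4764, -0.2781, 0.1483]
tcp_rot: [0.004, 1.0, 0.0, -0.0]
wrist_force: [0.1, 0.8, -2.4]
width: 0.0561
finger_force: 30.0
(array([-0.0225,  2.3041, -0.0078]), np.float64(-0.0009))
```

```bash
python3 -m jog '[[[-1,0,0.2,0,0],[-1,0,0.45,0,0],[-1,0,0.7,0,0],[-1,0,0.95,0,0],[-1,0,1,0,0]]]' >/dev/null; python3 -m jog '[[[-1,0,0.2,0,0],[-1,0,0.45,0,0],[-1,0,0.7,0,0],[-1,0,0.95,0,0],[-1,0,1,0,0]]]' >/dev/null; python3 -m jog '[[[-1,0,0.15,0,0],[-1,-0.01,0.25,0,0],[-1,-0.02,0.3,0,-0.001],[-1,-0.02,0.3,0,-0.001],[-1,-0.02,0.3,0,-0.001],[-1,-0.02,0.3,0,-0.001]]]' | tail -c 300;  python3 - <<'E'
from h import *
print(rows((.4845,.1827,.15),-0.005))
p,K,W=cam("wrist");cv2.imwrite("pics/w3.png",p[:,:,::-1])
E
```

```text
time: 16.18
eef_pos: [0.4837, 0.1806, 0.1487]
tcp_rot: [0.003, 1.0, -0.0, -0.0]
wrist_force: [0.2, 0.4, -2.4]
width: 0.0558
finger_force: 30.0
(array([-0.0037,  0.0105, -0.0067]), np.float64(-0.0))
```

View pics/w3.png

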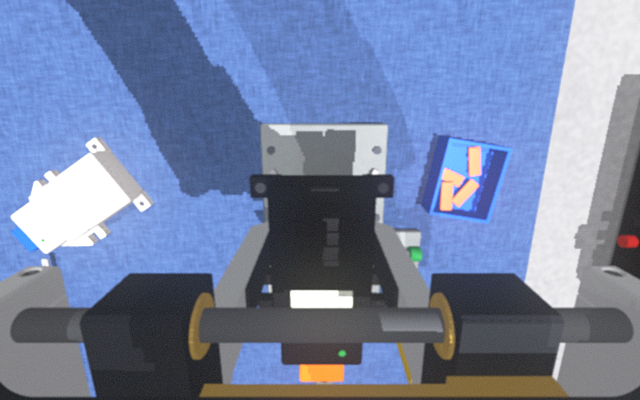

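The view shows the held controller centred in the fingers, its rear edge at about v=175 with ears at u=250 to 392. The plate edges behind it are at u=262 and 388, and the spare and tray are where they were.

Run:
```python
from h import *
s=manip.observe();p,K,W=cam("wrist");q=p.astype(int);t=s["eef_pos"];zb=t[2]-.0088
m=(q.max(2)<75)&(q[...,2]-q[...,0]<22)
col=lambda u:150+np.where(m[150:250,u])[0].min()-.5
v=[(u,col(u)) for u in list(range(254,266,2))+list(range(380,390,2))];print(v)
r=ray(v,K,W,zb);print("rear x-tcp",(r[:,0]-t[0]).round(4), "tilt",np.polyfit(r[:,1],r[:,0],1)[0])
e=[]
for w in(182,186,190):
    u=np.where(m[w,235:405])[0]+235;e.append((u.min()-.5,u.max()+.5))
e=np.array(e);print(e);a=ray(np.c_[e[:,0],[182,186,190]],K,W,zb+.009);b=ray(np.c_[e[:,1],[182,186,190]],K,W,zb+.009);print("ear mid y",((a+b)/2)[:,1],(b-a)[:,1],"tcp",t)
bl=q[...,2]-q[...,0]
E_=[]
for w in range(128,170,6):
    g=np.where(bl[w,240:410]<20)[0]+240;E_.append((g.min()-.5,g.max()+.5,w))
E_=np.array(E_);print(E_)
a=ray(E_[:,[0,2]],K,W,.01);b=ray(E_[:,[1,2]],K,W,.01);print("plate mid",((a+b)/2)[:,:2].round(4).tolist(),(b-a)[:,1].round(4))
u=np.array([(u,110+np.where(bl[110:150,u]<20)[0].min()-.5) for u in range(270,384,8)]);r=ray(u,K,W,.01);print("plate rear x",r[:,0].mean(),np.polyfit(r[:,1],r[:,0],1)[0])
```

```text
[(254, np.float64(174.5)), (256, np.float64(175.5)), (258, np.float64(174.5)), (260, np.float64(174.5)), (262, np.float64(174.5)), (264, np.float64(174.5)), (380, np.float64(175.5)), (382, np.float64(175.5)), (384, np.float64(175.5)), (386, np.float64(175.5)), (388, np.float64(175.5))]
rear x-tcp [-0.0355 -0.0349 -0.0355 -0.0354 -0.0354 -0.0354 -0.0345 -0.0345 -0.0345
 -0.0345 -0.0345] tilt 0.011181498063793198
[[250.5 391.5]
 [250.5 391.5]
 [250.5 391.5]]
ear mid y [0.18169337 0.18168264 0.18167184] [0.08005711 0.08032595 0.0805966 ] tcp [0.48375969 0.18082741 0.14869623]
[[260.5 386.5 128. ]
 [260.5 386.5 134. ]
 [260.5 385.5 140. ]
 [260.5 385.5 146. ]
 [261.5 385.5 152. ]
 [261.5 384.5 158. ]
 [261.5 384.5 164. ]]
plate mid [[0.4313, 0.1841], [0.4371, 0.1841], [0.4428, 0.1836], [0.4487, 0.1836], [0.4546, 0.1841], [0.4605, 0.1836], [0.4666, 0.1836]] [0.1215 0.1221 0.1217 0.1223 0.1219 0.1216 0.1222]
plate rear x 0.4271558384936043 0.0016976024820097855
```

```bash
python3 -m jog '[[[-1,0.013,0.0105,0.15,0.001],[-1,0.013,0.0105,0.35,0.001],[-1,0.013,0.0105,0.5,0.001],[-1,0.013,0.0105,0.57,0.001],[-1,0.013,0.0105,0.57,0.001],[-1,0.013,0.0105,0.57,0.001]]]' | tail -c 300; python3 -c "
from h import *;print(rows((.481,.1829,.019),-0.005))"
```

```text
time: 17.02
eef_pos: [0.4821, 0.1841, 0.0356]
tcp_rot: [0.003, 1.0, 0.0, 0.001]
wrist_force: [0.3, 0.6, -2.5]
width: 0.0557
finger_force: 30.0
(array([ 0.0054, -0.006 ,  0.0832]), np.float64(-0.0006))
```

```bash
python3 -m jog '[[[-1,0.004,-0.005,0.04,0],[-1,0.004,-0.005,0.07,0],[-1,0.004,-0.005,0.083,0],[-1,0.004,-0.005,0.083,0],[-1,0.004,-0.005,0.083,0]]]' | tail -c 300
python3 - <<'E'
from h import *
s=manip.observe();print(s["eef_pos"],s["wrist_force"])
p,K,W=cam("wrist");q=p.astype(int);bl=q[...,2]-q[...,0];t=s["eef_pos"];zb=t[2]-.0088
# ears vs plate edges at same rows
m=(q.max(2)<75)&(bl<22)
for w in range(150,260,6):
    u=np.where(m[w,200:440])[0]+200
    g=np.where(bl[w,200:440]<20)[0]+200
    if len(g):print(w,u.min() if len(u) else 0,u.max() if len(u) else 0,g.min(),g.max())
cv2.imwrite("pics/w4.png",p[:,:,::-1])
E
```

```text
time: 17.65
eef_pos: [0.4801, 0.1828, 0.0188]
tcp_rot: [0.003, 1.0, 0.0, -0.0]
wrist_force: [-1.2, -0.8, 8.1]
width: 0.0556
finger_force: 30.0
[0.48008057 0.18277292 0.0187701 ] [-1.22823779 -0.78133628  8.08826768]
150 0 0 217 426
156 0 0 217 425
162 0 0 218 425
168 0 0 218 424
174 0 0 219 424
180 253 379 219 423
186 251 391 220 423
192 252 391 220 422
198 269 374 221 422
204 269 374 221 421
210 269 374 222 421
216 270 373 222 420
222 270 373 223 420
228 270 373 223 419
234 269 374 224 419
240 266 376 224 418
246 264 379 225 418
252 261 381 226 417
258 259 384 226 417
```

View pics/w4.png

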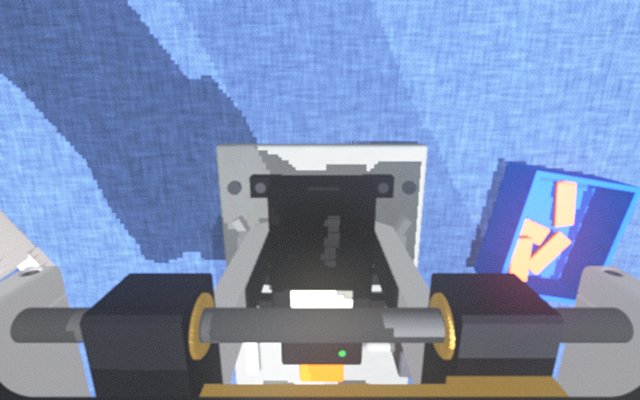

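The controller is flat on the dock floor and centred: ear mid u=321, plate mid u=321.3, rear edge at v=175. Now the slide.

```bash
python3 -m jog '[[[-1,-0.02,0,-0.006,0],[-1,-0.05,0,-0.006,0],[-1,-0.08,0,-0.006,0],[-1,-0.11,0,-0.006,0],[-1,-0.14,0,-0.006,0],[-1,-0.16,0,-0.006,0],[-1,-0.18,0,-0.006,0],[-1,-0.18,0,-0.006,0]]]' | tail -c 300
```

```text
time: 18.7
eef_pos: [0.5113, 0.1806, 0.0188]
tcp_rot: [0.004, 1.0, -0.002, -0.005]
wrist_force: [-8.3, -3.5, 7.6]
width: 0.0556
finger_force: 30.0
```

```bash
python3 -m jog '[[[-1,-0.02,0,0,0],[-1,-0.04,0,0,0],[-1,-0.06,0,0,0],[-1,-0.07,0,0,0],[-1,-0.07,0,0,0]]]' | tail -c 300
```

```text
time: 19.32
eef_pos: [0.5225, 0.1807, 0.0185]
tcp_rot: [0.004, 1.0, -0.002, -0.008]
wrist_force: [-13.2, -2.7, 10.9]
width: 0.0556
finger_force: 30.0
```

```bash
python3 -m jog '[[[-1,-0.01,0,0,0],[-1,-0.02,0,0,0],[-1,-0.025,0,0,0],[-1,-0.025,0,0,0],[-1,-0.025,0,0,0]]]' | tail -c 300
```

```text
time: 19.95
eef_pos: [0.524, 0.1807, 0.0185]
tcp_rot: [0.003, 1.0, -0.002, -0.011]
wrist_force: [-19.2, -2.4, 16.4]
width: 0.0562
finger_force: 30.0
```

```bash
python3 -m jog '[[[-1,-0.005,0,-0.01,0],[-1,-0.005,0,-0.015,0],[-1,-0.005,0,-0.015,0],[-1,-0.005,0,-0.015,0],[-1,-0.005,0,-0.015,0],[-1,-0.005,0,-0.015,0],[-1,-0.005,0,-0.015,0],[-1,-0.005,0,-0.015,0],[-1,-0.005,0,-0.015,0],[-1,-0.005,0,-0.015,0],[-1,-0.005,0,-0.015,0],[-1,-0.005,0,-0.015,0],[-1,-0.005,0,-0.015,0],[-1,-0.005,0,-0.015,0],[-1,-0.005,0,-0.015,0],[-1,-0.005,0,-0.015,0],[-1,-0.005,0,-0.015,0],[-1,-0.005,0,-0.015,0],[-1,-0.005,0,-0.015,0],[-1,-0.005,0,-0.015,0]]]' | tail -c 300
python3 - <<'E'
from h import *
for n in("wrist","top","scene"):
    p,K,W=cam(n)
    h=cv2.cvtColor(p,cv2.COLOR_RGB2HSV).astype(int);m=(h[...,0]>45)&(h[...,0]<85)&(h[...,1]>90)&(h[...,2]>60)
    k=proj([[.561,.183+.098,.0145]],K,W)[0]
    print(n,k,[(b[0].tolist(),b[1].round(1)) for b in blobs(m,4) if np.hypot(*(b[1]-k))<60])
E
```

```text
time: 22.45
eef_pos: [0.5241, 0.1805, 0.0191]
tcp_rot: [0.003, 1.0, -0.003, -0.012]
wrist_force: [-16.1, -0.2, -2.3]
width: 0.0558
finger_force: 30.0
wrist [478.55736774 286.9623306 ] []
top [214.05870174 163.69737379] []
scene [421.92745903 209.92017808] [([426, 151, 22, 19, 231], array([436.2, 160.5]))]
```

```bash
python3 -m jog '[[[-1,-0.006,0,0.006,0],[-1,-0.012,0,0.008,0],[-1,-0.012,0,0.008,0],[-1,-0.012,0,0.008,0],[-1,-0.012,0,0.008,0],[-1,-0.012,0,0.008,0],[-1,-0.012,0,0.008,0],[-1,-0.012,0,0.008,0],[-1,-0.012,0,0.008,0],[-1,-0.012,0,0.008,0],[-1,-0.012,0,0.008,0],[-1,-0.012,0,0.008,0],[-1,-0.012,0,0.008,0],[-1,-0.012,0,0.008,0],[-1,-0.012,0,0.008,0],[-1,-0.012,0,0.008,0],[-1,-0.012,0,0.008,0],[-1,-0.012,0,0.008,0],[-1,-0.012,0,0.008,0],[-1,-0.012,0,0.008,0]]]' | tail -c 300
```

```text
time: 25.1
eef_pos: [0.5244, 0.1805, 0.0184]
tcp_rot: [0.003, 1.0, -0.003, -0.014]
wrist_force: [-21.9, -1.7, 9.8]
width: 0.0559
finger_force: 30.0
```

```bash
python3 -m jog '[[[-1,0.02,0,-0.005,0],[-1,0.045,0,-0.01,0],[-1,0.045,0,-0.01,0],[0,0.045,0,-0.01,0],[0.8,0.045,0,-0.01,0],[0.8,0.045,0,-0.01,0],[0.8,0.045,0,-0.01,0],[0.8,0.045,0,-0.01,0]]]' | tail -c 300
```

```text
time: 26.1
eef_pos: [0.5303, 0.1827, 0.0229]
tcp_rot: [0.003, 1.0, 0.0, 0.001]
wrist_force: [-0.0, -0.1, 0.0]
width: 0.0843
finger_force: 0.0
```

```bash
python3 -m jog '[[[0.8,0,0,-0.2,0],[0.8,0,0,-0.5,0],[0.8,0.1,0,-0.8,0],[0.8,0.4,0,-1,0],[0.8,0.5,0,-1,0],[0.8,0.5,0,-1,0],[0.8,0.5,0,-1,0]]]' | tail -c 300
python3 - <<'E'
from h import *
p,K,W=cam("wrist");q=cam("top")[0]
cv2.imwrite("pics/w5f.png",p[:,:,::-1])
o=np.zeros((500,800,3),np.uint8);o[:,:400]=cv2.resize(p[140:300,250:378],(400,500),interpolation=cv2.INTER_CUBIC);o[:,400:]=cv2.resize(q[120:220,200:280],(400,500),interpolation=cv2.INTER_CUBIC);cv2.imwrite("pics/w5.png",o[:,:,::-1])
print(proj([[.597,.183,.044],[.427,.183,.01],[.561,.183+.05,.03]],K,W))
E
```

```text
time: 26.98
eef_pos: [0.4309, 0.1833, 0.2227]
tcp_rot: [0.003, 1.0, 0.0, 0.001]
wrist_force: [0.2, -0.0, 0.3]
width: 0.0845
finger_force: 0.0
[[321.04680971 301.22765502]
 [320.12143492 163.31534996]
 [360.11870109 269.75065697]]
```

View pics/w5.png

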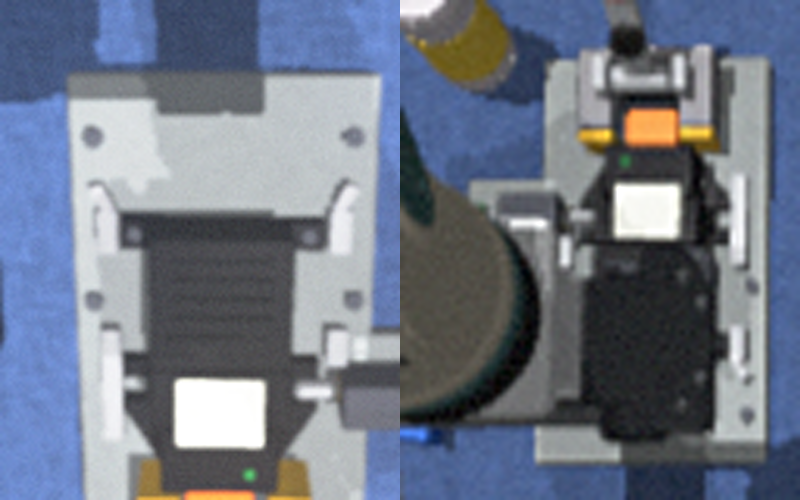

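The controller is home: connector in the socket, shoulders at the yellow stops, and the plunger pin seated in the ear slot ((315,390) in the left crop). Next is the lever.

```bash
python3 -m jog '[[[0.2,-0.3,0,-0.05,0],[0.2,-0.6,0,-0.05,0],[0.2,-0.9,0,-0.05,0],[0.2,-1,0,-0.05,0],[0.2,-1,0,-0.05,0]]]' | tail -c 300;  python3 -c "
from h import *;print(rows((.657,.1825,.136),-0.005))"
```

```text
time: 27.7
eef_pos: [0.631, 0.1806, 0.2306]
tcp_rot: [0.004, 1.0, -0.001, -0.001]
wrist_force: [0.4, 0.1, 0.0]
width: 0.0566
finger_force: 0.0
(array([-0.1304,  0.0112,  0.473 ]), np.float64(-0.0012))
```

```bash
python3 -m jog '[[[0.2,-0.13,0.007,0,0],[0.2,-0.13,0.007,0.2,0],[0.2,-0.13,0.007,0.4,0],[0.2,-0.13,0.007,0.473,0],[0.2,-0.13,0.007,0.473,0],[-1,-0.13,0.007,0.473,0],[-1,-0.13,0.007,0.473,0],[-1,-0.13,0.007,0.473,0],[-1,-0.13,0.007,0.473,0],[-1,-0.13,0.007,0.473,0]]]' | tail -c 300
```

```text
time: 28.95
eef_pos: [0.6559, 0.1819, 0.1383]
tcp_rot: [0.004, 1.0, -0.001, 0.0]
wrist_force: [-0.6, -2.9, 2.1]
width: 0.0135
finger_force: 30.0
```

```bash
python3 -m jog '[[[-1,0.092,0,-0.022,0],[-1,0.092,0,-0.022,0],[-1,0.187,0,-0.024,0],[-1,0.187,0,-0.024,0],[-1,0.281,0,-0.008,0],[-1,0.281,0,-0.008,0],[-1,0.369,0,0.026,0],[-1,0.369,0,0.026,0],[-1,0.449,0,0.077,0],[-1,0.449,0,0.077,0],[-1,0.517,0,0.143,0],[-1,0.517,0,0.143,0]]]' | tail -c 300
```

```text
time: 30.45
eef_pos: [0.5479, 0.1825, 0.1091]
tcp_rot: [0.004, 1.0, -0.001, -0.005]
wrist_force: [-8.0, -5.3, 8.9]
width: 0.0132
finger_force: 30.0
```

```bash
python3 -m jog '[[[-1,0.053,0,0.079,0],[-1,0.053,0,0.079,0],[-1,0.09,0,0.166,0],[-1,0.09,0,0.166,0],[-1,0.106,0,0.236,0],[-1,0.106,0,0.236,0],[-1,0.11,0,0.28,0],[-1,0.11,0,0.28,0]]]' | tail -c 300
```

```text
time: 31.45
eef_pos: [0.5221, 0.1826, 0.0514]
tcp_rot: [0.003, 1.0, -0.002, -0.009]
wrist_force: [-11.8, -4.0, 3.6]
width: 0.0135
finger_force: 30.0
```

```bash
python3 -m jog '[[[-1,-0.03,0,0,0],[-1,-0.03,0,0,0],[-0.3,-0.03,0,0,0],[-0.3,-0.03,0,0,0],[-0.3,-0.03,0,-0.1,0],[-0.3,-0.03,0,-0.25,0],[-1,-0.03,0,-0.25,0],[-1,-0.03,0,-0.25,0],[-1,-0.03,0,-0.25,0],[-1,-0.03,0,-0.25,0]]]' | tail -c 300
python3 - <<'E'
from h import *
from scipy.optimize import brentq
print(rows((.533,.1825,.062),-.005))
p,K,W=cam("scene")
h=cv2.cvtColor(p,cv2.COLOR_RGB2HSV).astype(int);H,S,V=h[...,0],h[...,1],h[...,2]
reg=np.zeros(H.shape,bool);reg[165:265,370:445]=1
for st,c,mm in blobs(((H<6)|(H>174))&(S>130)&(V>90)&reg,8):
    d=np.r_[c,1]@np.linalg.inv(K).T@W[:3,:3].T;o=W[:3,3];P=o+d*(.1825-o[1])/d[1];print(st,c,P,"a",np.arctan2(P[2]-.052,-(P[0]-.627)))
E
```

```text
time: 32.7
eef_pos: [0.5359, 0.1837, 0.1027]
tcp_rot: [0.003, 1.0, -0.0, -0.001]
wrist_force: [-0.3, -0.1, -0.8]
width: 0.0004
finger_force: 0.0
(array([ 0.0142, -0.0062,  0.2033]), np.float64(-0.0005))
[389 193  14  10  49] [394.7755102 197.6122449] [0.53529696 0.1825     0.0830646 ] a 0.326619499948311
```

```bash
python3 -m jog '[[[-1,0.01,-0.005,0.05,0],[-1,0.01,-0.005,0.1,0],[-1,0.01,-0.005,0.15,0],[-1,0.01,-0.005,0.2,0],[-1,0.01,-0.005,0.22,0],[-1,0.01,-0.005,0.24,0],[-1,0.01,-0.005,0.24,0],[-1,0.01,-0.005,0.24,0]]]' | tail -c 300
```

```text
time: 33.75
eef_pos: [0.5337, 0.1828, 0.0577]
tcp_rot: [0.003, 1.0, 0.0, -0.0]
wrist_force: [-7.1, -2.3, 21.1]
width: 0.0004
finger_force: 10.7
```

```bash
python3 -m jog '[[[-1,0,0,-0.1,0],[-1,0,0,-0.4,0],[-1,0.2,0,-0.8,0],[-1,0.5,0,-0.9,0],[-1,0.65,0,-0.9,0],[-1,0.65,0,-0.9,0],[-1,0.65,0,-0.9,0]]]' | tail -c 300
python3 - <<'E'
from h import *
p,K,W=cam("wrist");s,K2,W2=cam("scene")
h=cv2.cvtColor(s,cv2.COLOR_RGB2HSV).astype(int);H,S,V=h[...,0],h[...,1],h[...,2]
reg=np.zeros(H.shape,bool);reg[165:265,370:445]=1
for st,c,mm in blobs(((H<6)|(H>174))&(S>130)&(V>90)&reg,8):
    d=np.r_[c,1]@np.linalg.inv(K2).T@W2[:3,:3].T;o=W2[:3,3];P=o+d*(.1825-o[1])/d[1];print(st,c,P,"a",np.arctan2(P[2]-.052,-(P[0]-.627)))
o=np.zeros((400,800,3),np.uint8);o[:,:400]=cv2.resize(p[150:310,240:400],(400,400),interpolation=cv2.INTER_CUBIC);o[:,400:]=cv2.resize(s[165:265,345:445],(400,400),interpolation=cv2.INTER_CUBIC);cv2.imwrite("pics/fin.png",o[:,:,::-1])
E
```

```text
time: 34.62
eef_pos: [0.4054, 0.184, 0.2358]
tcp_rot: [0.003, 1.0, 0.0, 0.001]
wrist_force: [1.1, 0.3, 0.9]
width: 0.0006
finger_force: 0.0
[386 203  15   7  50] [392.   205.82] [0.52810662 0.1825     0.0540493 ] a 0.020719325388273917
```

View pics/fin.png

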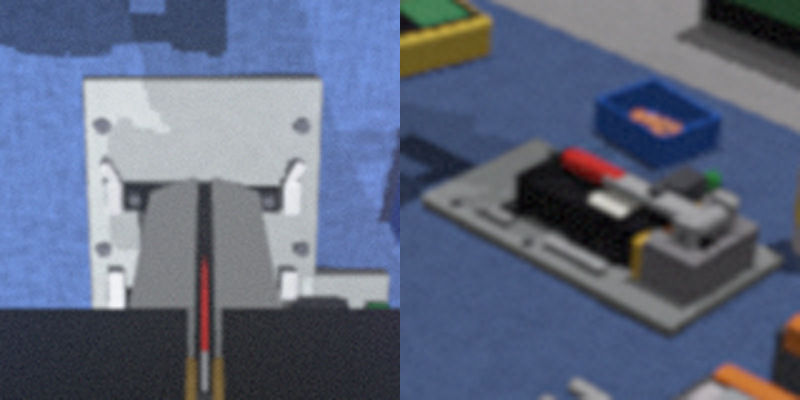

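The lever lies level on the lid (angle about 0.02), the controller is home, and the robot is clear of everything. Handing in.

```bash
python3 -c "
from rig import manip;print(manip.sign_off())"
```

```text
the job is handed in; nothing more can be done
None
```

The job is handed in at 34.6 s: the controller is home at the stops with the plunger in its ear slot and the clamp lever level on its lid; one mistyped row early on pulled the gripped lever sideways at about 60 N, with no visible damage.

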